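Reset the tripped overload under a push-latch flap

ROBOT

A 6-joint arm with a two-finger parallel gripper is mounted at the origin on the work surface; the furniture and walls round the work are solid. World frame = base frame: x ahead of the robot, y to its left, z up, the work surface at z = 0. Lengths are in mm, angles in rad, forces in N, time in s.
With the tool pointing down it reaches from about 275 to 825 mm from the base axis. Payload 5.2 kg.
Tool frame: the origin (TCP) lies at the very end of the fingers, on their centre line; the grasp point (between the pads) lies 19 mm behind it; z points along the fingers, y is the direction in which the jaws open and shut (so a half turn about z gives the same grasp; the last joint's range is limited). The gripper opens to 93 mm and grips with 3 to 60 N. Pads are 15 mm wide; open, the fingers measure 128 mm over their backs; the gripper's body (75 mm by 188 mm) begins 65 mm behind the grasp point.
Start: joints at [-1.321, 0.259, 1.535, -0, 1.348, -0.203], TCP at [240.637, -494.569, 218.653] pointing down, gripper open.
Joint ranges: [-3.14, 3.14], [-0.91, 2.08], [0.19, 2.58], [-1.22, 4.36], [0.22, 2.71], [-3.12, 3.12]. Speed limits (rad/s): [2.57, 2.57, 3.14, 3.14, 3.14, 3.14].

INTERFACE

Orientations are given as [roll, pitch, yaw] about the fixed x, y, z axes, in that order (R = Rz(yaw) Ry(pitch) Rx(roll)).
In Python, from bench import robot gives the robot as it stands. The module is installed in compiled form; this text tells all that it offers. Calls block until the motion is done:
- robot.move_ptp(position, orientation): joint-space move of the TCP to a pose.
- robot.move_linear(position, ori=None, speed=150, f_stop=None): straight line of the TCP; ori=None keeps the orientation; speed is the mean speed in mm/s. With f_stop (N) it stops when the force on the tool has changed by that much, and returns True; else False.
- robot.move_j(angles): joint-space move.
- robot.move_gripper(opening): opening from 0.0 (shut) to 1.0 (fully open); the grip force is fixed at half the most; returns when the fingers have stopped.
- robot.sleep(seconds).
- robot.inverse_kinematics(position, orientation): joint angles nearest the present ones, or None.
- robot.get_image(name): name is "scene" or "top" or "wrist"; returns a dict with "img" (384x512x3 uint8, blue, green, red), "fovy" (degrees; the focal length in pixels is half the picture's height over the tangent of half this angle, whatever the lens; pixels are square), "cx", "cy" (the principal point, pixels), "eye" and "orientation" of the camera in the world. Camera axes: x right, y down, z forward; pixel columns grow to the right and rows downward; lengths in mm; the calibration is good to about 2 mm. A picture is of the moment at which its call begins. There is no depth.
A pose or a line that the arm cannot do raises robot.MotionError and nothing moves.
- robot.hand_in(): hands the job in, once; it reports no verdict.
Readings, each from a call of its own:
- robot.current_t(): time.
- robot.current_qpos(): joint angles.
- robot.current_joint_vel(): joint speeds.
- robot.current_joint_efforts(): joint torques, N m.
- robot.current_tcp_pos(): TCP position.
- robot.current_eef_rot(): TCP orientation.
- robot.current_contact_force(): force on the tool from outside, world axes, zero at the start.
- robot.current_ft_torque(): the same for the moment, N m.
- robot.current_gripper_width(): opening from 0.0 (shut) to 1.0 (fully open).
Only numpy, scipy, OpenCV 4.12 (cv2) and the standard library are available. Lean on these libraries where they do the work, as an engineer would, in place of code of your own. Each camera call takes 0.05 s, during which the arm holds its last target.

TASK

The lathe's overload has tripped: press the aluminium flap on the grey switch box in and let go so that it pops open, press the round reset button under it fully down without pressing the square one, let it come back up, and then press the flap down and in again until it latches and stays shut. Do it all by pressing with the fingertips; grasp nothing, and leave the things standing round the box where they are.

Things in the scene. Friction and masses are not known exactly. Their poses are not given: they have to be found in the camera images.
- switch_box: low grey metal switch box fixed to the bench, 104 mm (its x) x 180 mm (its y), rim 62 mm high, with an aluminium flap in its top. Origin: centre of its underside, on the bench top. Its x points from the flap's free edge to its hinge, roughly away from the robot; z up
- recess (a point): centre of the recess's mouth under the flap, level with the rim. The recess is 62 mm along the box's x and 128 mm along y; its floor lies 26 mm below the rim. Its left end, from 36 to 64 mm to box +y of this point, holds the latch, and its steel cam hangs there under the flap, reaching 45 mm below it: keep clear of both
- flap_hinge (a point): point on the flap's hinge axis, half-way along it, 63 mm above the bench; fixed to the box (x +30 mm, y 0 of the box). The hinge axis runs along the box's y
- flap_press (a point): place to press: round dark mark, 24 mm across, on the flap's outer face, 40 mm from the hinge axis, 17 mm from the free edge, half-way along; moves with the flap. The flap is 6 mm thick, 124 mm along the hinge, its free edge, a 9 mm roller, 57 mm from the axis. Shut, its outer face is level, 66 mm above the bench (4 mm proud of the rim)
- flap (a joint): flap angle, rad: 0 shut and latched, 1.15 sprung open (edge about 115 mm above the bench, 23 mm in front of the hinge), -0.14 pressed in to its stop. Push-push latch: pressed past -0.11 (4.5 mm at the mark), held 0.2 s and let go, a shut flap springs open within 1.5 s; an open one, pressed down and in as far, stays shut (0 +- 0.04). 2 to 7 N at 20 mm/s, up to 20 N if faster
- round_button_top (a point): centre of the top face of the round push button (the reset), a black cap 20 mm across in a round steel collar; moves with the cap. At rest 53 mm above the bench, 40 mm in front of the hinge axis. It and the square one stand 42 mm apart along y, near y = +6 and -36 mm of the box; which is where varies
- round_button (a joint): travel of the round button, m: 0 up, 0.005 fully down; it springs back, 2 N to start it and 4.5 N fully down
- square_button_top (a point): centre of the top face of the square push button, a black 18 x 18 mm cap in a square steel collar, not to be pressed; at rest 53 mm above the bench
- square_button (a joint): travel of the square button, m: 0 up, 0.005 fully down
- stone_plug: bystander: loose white turned stone end plug, 66 mm wide, 46 mm high, left of the box; origin under its centre
- low_chuck: bystander: loose low wooden chuck, 62 mm wide, 34 mm high, in front of the box; origin under its centre
- wood_chuck_3: bystander: loose waisted wooden chuck, 68 mm wide, 60 mm high, right of the box; origin under its centre
- round_cap: bystander: loose round white turned stone cap, 69 mm wide, 59 mm high, in front of the box on its left; origin under its centre

How it is judged:
By the outcome, as a careful person would: the job done as asked, in the order asked, and still so for the second after the job is handed in, with the robot touching nothing.
It also fails if it takes over 45 s, if anything falls off the work surface, if the arm or the gripper's body presses on something with over 40 N, if the wrist force passes 120 N, or if a joint passes its speed limit or range.

## Working session

There is one attempt and no reset: what is moved stays moved. The work goes in short steps, each a Python script; the robot and the scene stay as the last script left them, time stands still between calls to the robot, and variables do not carry over. Pictures are saved under pics/ and viewed, and the job is handed in when it is done.

```bash
mkdir -p pics; cat > h.py <<'E'
import numpy as np,cv2
from bench import robot
from scipy.spatial.transform import Rotation as R
def snap(n,f):
    d=robot.get_image(n); cv2.imwrite(f'pics/{f}.png',d['img'])
    np.save(f'pics/{f}.npy',{k:v for k,v in d.items() if k!='img'},allow_pickle=True); return d
def cam(d):
    f=192/np.tan(np.radians(d['fovy'])/2); return f,np.array(d['eye']),R.from_euler('xyz',d['orientation']).as_matrix()
def ray(d,u,v,z):
    f,e,M=cam(d); r=M@np.array([(u-d['cx'])/f,(v-d['cy'])/f,1]); return e+r*(z-e[2])/r[2]
def proj(d,p):
    f,e,M=cam(d); q=M.T@(np.array(p)-e); return d['cx']+f*q[0]/q[2],d['cy']+f*q[1]/q[2]
E
python3 - <<'E'
from h import *
for n in('scene','top','wrist'):
    d=snap(n,n+'0'); print(n,d['fovy'],d['cx'],d['cy'],d['eye'],d['orientation'])
print(robot.current_t(),robot.current_eef_rot())
E
```

```text
scene 52.435333239558126 255.89276952344022 187.62749798546773 [101.27599033 428.84386635 704.14340555] [-2.43046461 -0.0136353  -2.41976962]
top 55.75800614014444 254.60835895956748 196.07222760877926 [358.38676217  -7.31681873 912.80677927] [-3.02199969 -0.01213623 -1.55317694]
wrist 62.304710421053144 254.68555859500333 190.3803375992944 [ 314.36634475 -459.89115513  383.65328118] [ 2.84548536e+00  2.11198881e-03 -1.11764853e+00]
0.15 [-3.14028771e+00 -2.72783437e-04  4.52784464e-01]
```

View pics/top0.png

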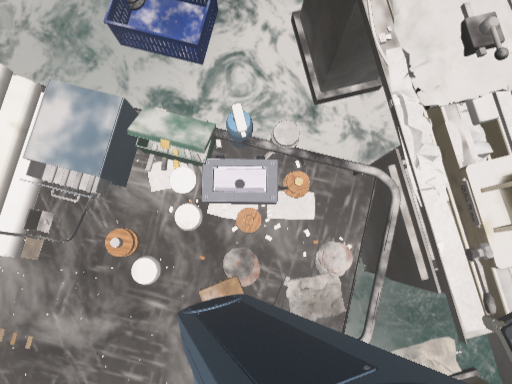

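View pics/scene0.png

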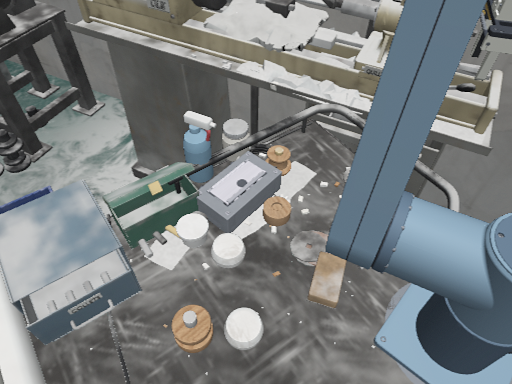

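The top view shows the grey box around (240,181) with the aluminium flap and its dark mark near (239,183). The wooden chucks are at (249,220) and (296,184), and the white stones at (183,180) and (188,216). A pipe and a spray bottle stand behind the box.

```bash
python3 - <<'E'
from h import *
im=cv2.imread('pics/top0.png'); c=im[120:250,150:340]; cv2.imwrite('pics/topz.png',cv2.resize(c,None,fx=4.2,fy=4.2,interpolation=cv2.INTER_CUBIC))
im=cv2.imread('pics/scene0.png'); c=im[100:270,150:330]; cv2.imwrite('pics/scenez.png',cv2.resize(c,None,fx=3.5,fy=3.5,interpolation=cv2.INTER_CUBIC))
dt=np.load('pics/top0.npy',allow_pickle=True).item(); im=cv2.imread('pics/top0.png')
hsv=cv2.cvtColor(im,cv2.COLOR_BGR2HSV)
roi=np.zeros(im.shape[:2],np.uint8); roi[155:208,200:282]=255
g=cv2.cvtColor(im,cv2.COLOR_BGR2GRAY)
print(g[181,198:284:3]); print(g[155:210:2,225])
E
```

```text
[146 121 164 164 163 134 230 229 230 229 230 230 229 111 111 149 230 231
 231 230 230 231 231 172 162 162 161 127 119]
[115 105 155 166 165 157 236 235 230 231 232 231 230 229 229 230 218 197
 186 166 167 167 167 151 186 239 239 227]
```

View pics/topz.png

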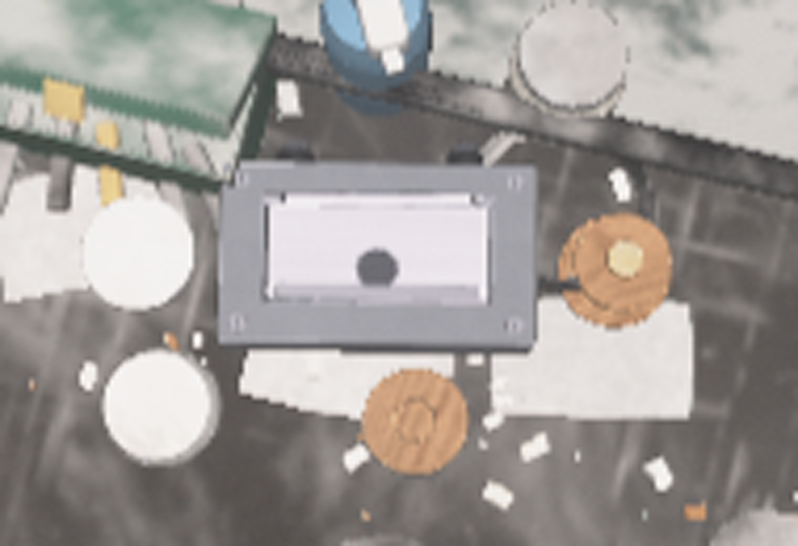

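View pics/scenez.png

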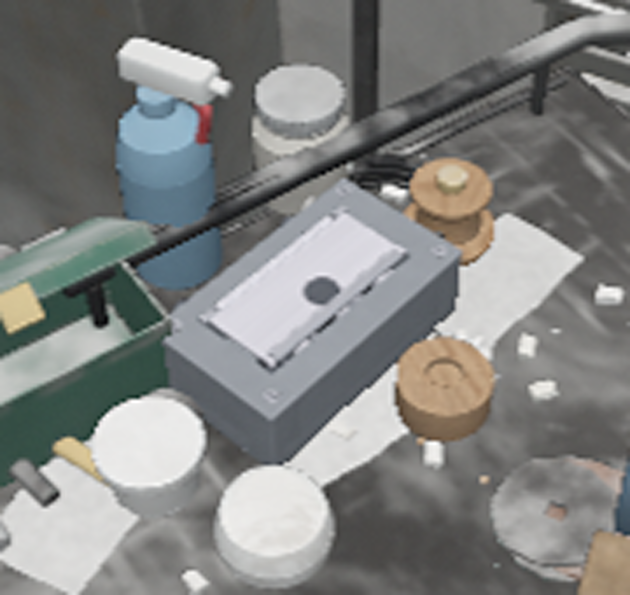

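```bash
python3 - <<'E'
from h import *
dt=np.load('pics/top0.npy',allow_pickle=True).item(); im=cv2.imread('pics/top0.png')
ds=np.load('pics/scene0.npy',allow_pickle=True).item()
g=cv2.cvtColor(im,cv2.COLOR_BGR2GRAY).astype(int)
b=im.astype(int)
# rim mask: bluish grey
h=b[...,0]-b[...,2]
m=((g>135)&(g<185)&(h>4)).astype(np.uint8); roi=np.zeros_like(m); roi[152:212,195:285]=1; m*=roi
m=cv2.morphologyEx(m,cv2.MORPH_OPEN,np.ones((3,3)))
cs,_=cv2.findContours(m,cv2.RETR_EXTERNAL,cv2.CHAIN_APPROX_NONE); c=max(cs,key=cv2.contourArea)
rr=cv2.minAreaRect(c); print(rr)
P=np.array([ray(dt,u,v,62) for u,v in cv2.boxPoints(rr)]); print(P.round(1)); C=P.mean(0); print('centre',C)
for i in range(4): print(np.linalg.norm(P[i]-P[i-1]).round(1),np.degrees(np.arctan2(*(P[i]-P[i-1])[[1,0]])))
# mark
mm=((g<135)).astype(np.uint8); r2=np.zeros_like(mm); r2[174:192,230:250]=1; mm*=r2
M=cv2.moments(mm,True); u,v=M['m10']/M['m00'],M['m01']/M['m00']; print('mark px',u,v,M['m00'],ray(dt,u,v,66))
# cross-check in scene: project
for p in list(P)+[ray(dt,u,v,66)]: print(np.round(proj(ds,p),1), np.round((np.array(proj(ds,p))-[150,100])*3.5))
E
```

```text
((239.0, 180.0), (42.0, 74.0), 90.0)
[[547.5 111.3  62. ]
 [551.1 -65.4  62. ]
 [450.1 -66.5  62. ]
 [446.8 107.7  62. ]]
centre [498.84785783  21.76305695  62.        ]
100.8 1.998605903759313
176.7 -88.83398338001903
101.0 -179.39369006981386
174.3 91.08351120072388
mark px 239.1864406779661 183.5593220338983 59.0 [489.34456447  21.09490251  66.        ]
[193.3 194.2] [151. 330.]
[247.5 150.7] [341. 178.]
[281.  171.4] [459. 250.]
[228.4 218.7] [274. 415.]
[241.9 183.1] [322. 291.]
```

```bash
python3 - <<'E'
from h import *
dt=np.load('pics/top0.npy',allow_pickle=True).item(); im=cv2.imread('pics/top0.png')
ds=np.load('pics/scene0.npy',allow_pickle=True).item()
g=cv2.cvtColor(im,cv2.COLOR_BGR2GRAY).astype(float)
# rear & front flap edges (bright 230) columnwise subpixel
def edge(rows,col,thr):
    s=g[rows[0]:rows[1],col]
    for i in range(len(s)-1):
        if (s[i]-thr)*(s[i+1]-thr)<=0 and s[i]!=s[i+1]: return rows[0]+i+(s[i]-thr)/(s[i]-s[i+1])
for rows,thr,cols,z in (((162,172),198,range(218,264),66),((153,164),135,range(206,274),62),((196,208),135,range(210,274),62)):
    pts=[(c,edge(rows,c,thr)) for c in cols]; pts=[p for p in pts if p[1]]
    W=np.array([ray(dt,u,v,z) for u,v in pts]); k=np.polyfit(W[:,1],W[:,0],1)
    res=W[:,0]-np.polyval(k,W[:,1]); ok=abs(res)<2*np.std(res)+.1; k=np.polyfit(W[ok,1],W[ok,0],1)
    print(len(pts),'yaw',-np.degrees(np.arctan(k[0])),'x at y=21.5',np.polyval(k,21.5))
# rail triangulation: points along rail in scene vs top
for z in (60,100,140,180,220,260):
    print(z,[ray(ds,u,v,z)[:2].round() for u,v in((200,167),(240,147),(290,126))],'top',[ray(dt,u,v,z)[:2].round() for u,v in((220,131),(270,145),(320,156))])
E
```

```text
46 yaw 1.2482163817890684 x at y=21.5 531.4845850871901
66 yaw 0.269769864154516 x at y=21.5 550.6708175839049
64 yaw 0.7554187168938142 x at y=21.5 447.8349560701166
60 [array([597.,  45.]), array([574., -64.]), array([ 533., -206.])] top [array([618.,  71.]), array([586., -51.]), array([ 561., -171.])]
100 [array([566.,  69.]), array([545., -34.]), array([ 506., -166.])] top [array([606.,  67.]), array([575., -49.]), array([ 552., -164.])]
140 [array([535.,  93.]), array([516.,  -3.]), array([ 480., -127.])] top [array([593.,  63.]), array([564., -47.]), array([ 542., -156.])]
180 [array([505., 117.]), array([486.,  27.]), array([453., -88.])] top [array([581.,  60.]), array([554., -45.]), array([ 533., -148.])]
220 [array([474., 140.]), array([457.,  58.]), array([426., -48.])] top [array([569.,  56.]), array([543., -43.]), array([ 523., -141.])]
260 [array([443., 164.]), array([428.,  89.]), array([399.,  -9.])] top [array([557.,  52.]), array([532., -41.]), array([ 514., -133.])]
```

View pics/wrist0.png

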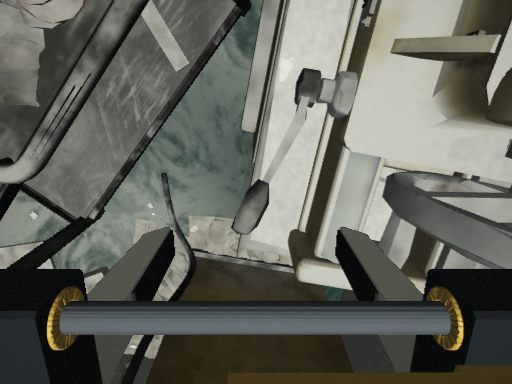

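```bash
cat >> h.py <<'E'
BX,BY,YAW=499.3,21.3,np.radians(0.7)
HX=30.
ORI=[np.pi,0,np.pi+YAW-2*np.pi]
def W(x,y,z):  # box -> world
    c,s=np.cos(YAW),np.sin(YAW); return [BX+c*x-s*y,BY+s*x+c*y,z]
def st(): print('t',round(robot.current_t(),2),'tcp',np.round(robot.current_tcp_pos(),1),'F',np.round(robot.current_contact_force(),2))
E
python3 - <<'E'
from h import *
robot.move_gripper(0.0); st()
robot.move_ptp(W(-10,0,180),ORI); st()
print(robot.current_qpos())
snap('wrist','w1'); snap('scene','s1')
E
```

```text
t 1.6 tcp [ 240.7 -494.5  218.6] F [ 0.27  0.84 -0.05]
t 3.67 tcp [489.5  20.5 180.1] F [-0.32 -1.04 -0.51]
[-1.86117658e-01  1.81676163e-01  1.73329541e+00 -2.34101980e-04
  1.22630787e+00 -1.76758906e+00]
```

View pics/w1.png

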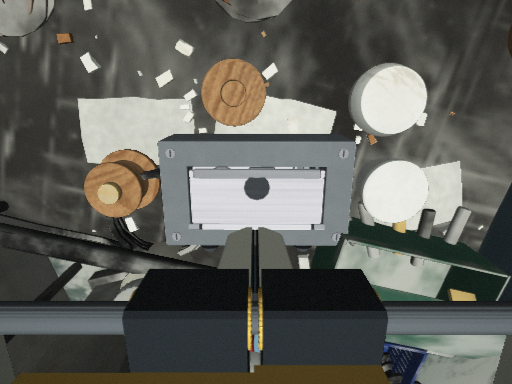

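View pics/s1.png

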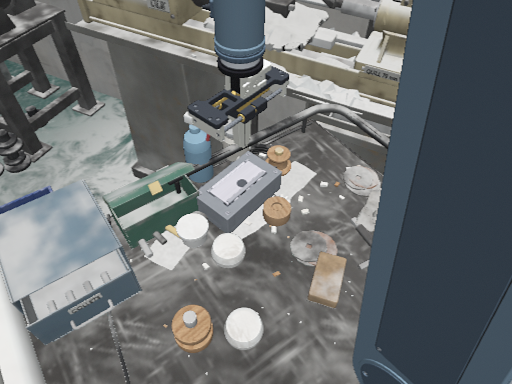

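```bash
python3 - <<'E'
from h import *
d=np.load('pics/w1.npy',allow_pickle=True).item(); im=cv2.imread('pics/w1.png'); g=cv2.cvtColor(im,cv2.COLOR_BGR2GRAY)
m=np.zeros_like(g); m[172:206,240:275]=(g[172:206,240:275]<130); M=cv2.moments(m,True); u,v=M['m10']/M['m00'],M['m01']/M['m00']; print(u,v,M['m00'],ray(d,u,v,66))
for u,v in((159,137),(354,135),(350,243),(167,243)): print(ray(d,u,v,62))
print('tips',ray(d,238,230,180),ray(d,278,230,180)); print(proj(d,[489.5,20.5,180]))
cv2.imwrite('pics/w1z.png',cv2.resize(im[120:300,150:370],None,fx=3.3,fy=3.3,interpolation=cv2.INTER_CUBIC))
E
```

```text
256.26133909287256 187.5939524838013 463.0 [490.98707518  20.82766145  66.        ]
[446.28213592 -66.12991491  62.        ]
[442.58762604 106.90903227  62.        ]
[547.91003127 113.73021777  62.        ]
[549.92745752 -66.18613765  62.        ]
tips [482.62022081   9.84418841 180.        ] [482.36611776  32.51998673 180.        ]
(np.float64(256.63702399104153), np.float64(241.2370855391705))
```

View pics/w1z.png

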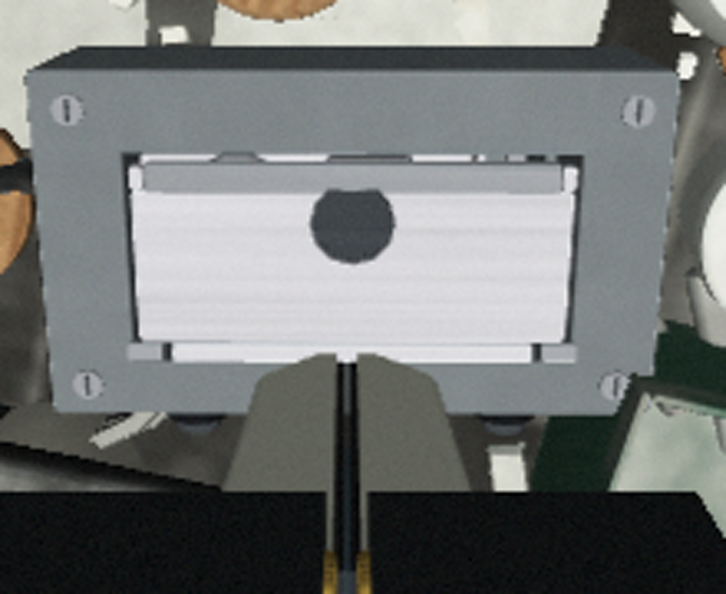

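```bash
sed -i 's/BX,BY,YAW=.*/BX,BY,YAW=499.8,21.1,np.radians(0.7)/' h.py; python3 - <<'E'
from h import *
robot.move_linear(W(-10,0,74),ORI,speed=90); st()
print(robot.move_linear(W(-10,0,57.5),speed=20,f_stop=14)); st()
robot.sleep(0.35); st()
robot.move_linear(W(-12,0,100),speed=60)
robot.move_linear(W(-40,0,150),speed=120); st()
robot.sleep(0.3)
snap('scene','s2')
snap('wrist','w2'); snap('top','t2')
E
```

```text
t 5.09 tcp [490.3  20.9  74.5] F [0.09 0.11 0.44]
True
t 5.75 tcp [490.   20.9  61.4] F [-1.77 -0.19  8.91]
t 6.1 tcp [490.   20.9  61.4] F [-1.36  0.    7.68]
t 7.53 tcp [459.7  20.6 149.7] F [ 0.35 -0.14 -0.34]
```

View pics/w2.png

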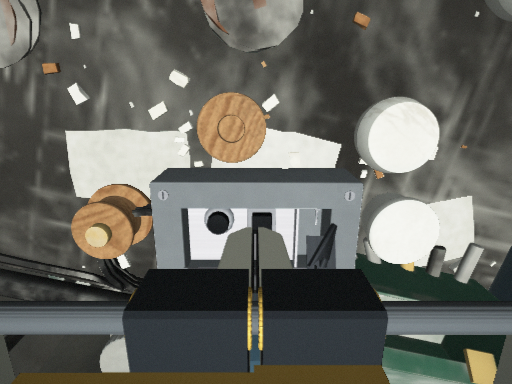

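View pics/s2.png

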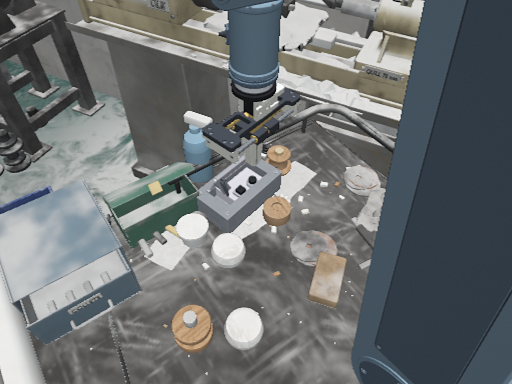

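The flap has sprung open. The round button is at about (218,221) in the wrist view, on box −y, and the square one is at about (261,222).

```bash
python3 - <<'E'
from h import *
for n,(r0,r1,c0,c1),s in(('w2',(190,280,150,370),3.4),('s2',(140,240,180,300),5)):
    im=cv2.imread(f'pics/{n}.png'); cv2.imwrite(f'pics/{n}z.png',cv2.resize(im[r0:r1,c0:c1],None,fx=s,fy=s,interpolation=cv2.INTER_CUBIC))
im=cv2.imread('pics/w2.png'); d=np.load('pics/w2.npy',allow_pickle=True).item()
g=cv2.cvtColor(im,cv2.COLOR_BGR2GRAY); m=np.zeros_like(g); m[205:245,200:275]=(g[205:245,200:275]<60)*255
n,l,stt,ce=cv2.connectedComponentsWithStats(m)
for i in range(1,n):
    if stt[i,4]>60: print(stt[i],ce[i],ray(d,*ce[i],53))
im=cv2.imread('pics/s2.png'); d=np.load('pics/s2.npy',allow_pickle=True).item()
g=cv2.cvtColor(im,cv2.COLOR_BGR2GRAY); m=np.zeros_like(g); m[170:200,225:265]=(g[170:200,225:265]<60)*255
n,l,stt,ce=cv2.connectedComponentsWithStats(m)
for i in range(1,n):
    if stt[i,4]>10: print(stt[i],ce[i],ray(d,*ce[i],52))
print('expect',W(-10,-36,53),W(-10,6,53))
E
```

```text
[207 211  22  23 383] [217.80939948 222.3002611 ] [488.43722237 -12.87965599  53.        ]
[252 213  20  32 370] [260.22702703 223.36486486] [488.98726132  24.87628081  53.        ]
[249 177   7   7  44] [251.95454545 179.93181818] [487.50088603  -9.97162477  52.        ]
[236 186  10   9  56] [240.19642857 189.76785714] [487.36580417  28.96577289  52.        ]
[225 188   4   8  12] [226.33333333 191.58333333] [506.3178295   53.06112025  52.        ]
expect [np.float64(490.2405583334644), np.float64(-15.019483316128746), 53] [np.float64(489.727444298384), np.float64(26.97738220961024), 53]
```

View pics/w2z.png

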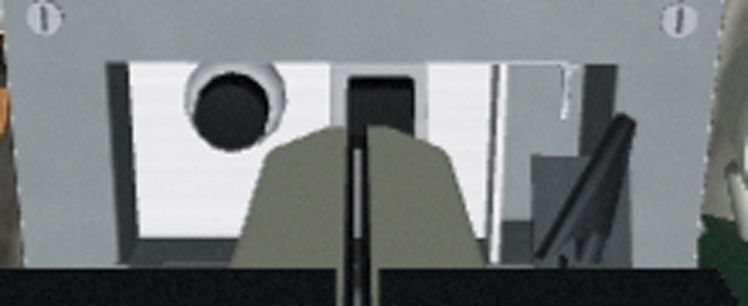

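View pics/s2z.png

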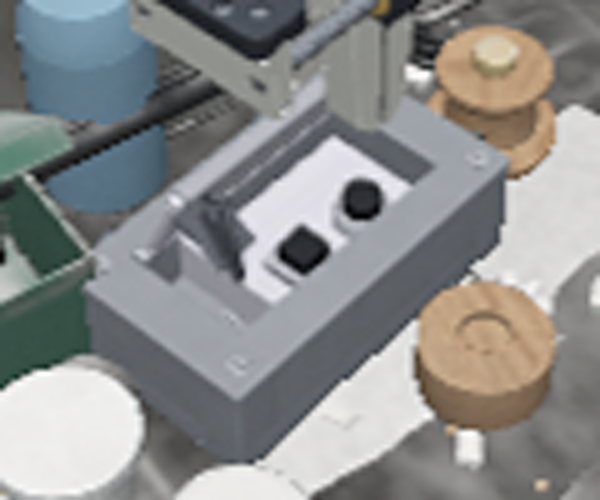

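```bash
python3 - <<'E'
from h import *
robot.move_linear(W(-40,-35,130),ORI,speed=120)
robot.move_linear(W(-13.5,-35,100),speed=80)
print(robot.move_linear(W(-13.5,-35,57),speed=60,f_stop=6)); st()
print(robot.move_linear(W(-13.5,-35,45),speed=15,f_stop=11)); st()
robot.sleep(0.2); st()
snap('scene','s3'); snap('wrist','w3')
E
```

```text
False
t 9.97 tcp [486.9 -14.1  57.1] F [ 0.43 -0.77 -0.46]
True
t 10.6 tcp [487.1 -14.1  48.2] F [-1.39  0.01  6.25]
t 10.8 tcp [487.1 -14.1  48.2] F [-0.21 -0.42  7.03]
```

```bash
python3 - <<'E'
from h import *
a=cv2.imread('pics/s3.png')[140:240,180:300]; b=cv2.imread('pics/w3.png')[170:300,150:370]
cv2.imwrite('pics/c3.png',np.hstack([cv2.resize(a,(480,400),interpolation=2),cv2.resize(b,(320,400*1),interpolation=2)]))
E
```

```text
(no output)
```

View pics/c3.png

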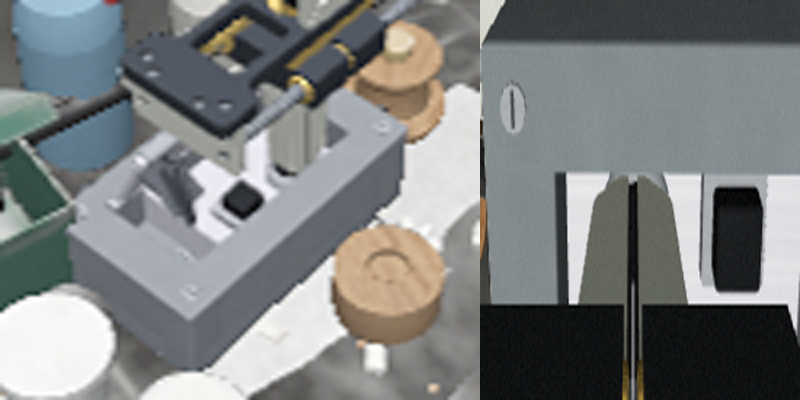

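```bash
python3 - <<'E'
from h import *
print(robot.move_linear(W(-13.5,-35,46.5),speed=8,f_stop=10)); st()
robot.sleep(.15); st()
robot.move_linear(W(-13.5,-35,60),speed=25)
robot.move_linear(W(-22,-35,100),speed=80)
robot.move_linear(W(-45,0,140),speed=120); st()
snap('scene','s4'); snap('wrist','w4')
a=cv2.imread('pics/s4.png')[140:240,180:300]; b=cv2.imread('pics/w4.png')[170:300,150:370]
cv2.imwrite('pics/c4.png',np.hstack([cv2.resize(a,(480,400),interpolation=2),cv2.resize(b,(320,400),interpolation=2)]))
E
```

```text
True
t 11.11 tcp [487.1 -14.1  48.3] F [-0.59 -0.35  6.88]
t 11.26 tcp [487.  -14.1  48.2] F [-0.94  0.4   6.71]
t 13.19 tcp [454.9  20.6 140. ] F [ 0.05  0.07 -0.63]
```

View pics/c4.png

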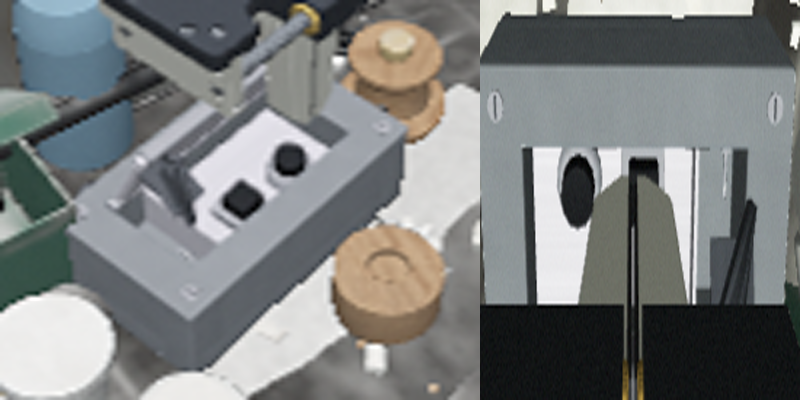

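```bash
python3 - <<'E'
from h import *
def P(a,r=47.5,t=3.0,dx=0): return W(HX-r*np.cos(a)+t*np.sin(a)+7.5+dx,0,63+r*np.sin(a)+t*np.cos(a))
p=P(1.15,dx=3)
robot.move_linear([p[0]-40,p[1],160],ORI,speed=120)
robot.move_linear([p[0],p[1],145],speed=90)
print(robot.move_linear(p,speed=50,f_stop=20)); st()
for a in (1.0,.8,.6,.4,.2,.03):
    s=robot.move_linear(P(a),speed=22,f_stop=25); print(a,s); st()
    if s: break
else:
    print(robot.move_linear(W(-10,0,57.5),speed=15,f_stop=12)); st()
    robot.sleep(.4); st()
snap('scene','s5'); snap('wrist','w5')
a=cv2.imread('pics/s5.png')[140:240,180:300]; b=cv2.imread('pics/w5.png')[170:300,150:370]
cv2.imwrite('pics/c5.png',np.hstack([cv2.resize(a,(480,400),interpolation=2),cv2.resize(b,(320,400),interpolation=2)]))
E
```

```text
False
t 15.26 tcp [523.8  21.4 107.7] F [ 0.   -0.27  0.19]
1.0 False
t 15.86 tcp [514.1  21.3 104.7] F [0.38 0.3  0.85]
0.8 False
t 16.44 tcp [506.1  21.2  99. ] F [ 0.56 -0.83  1.16]
0.6 False
t 17.02 tcp [499.7  21.1  92.3] F [ 1.75 -0.9   0.76]
0.4 False
t 17.61 tcp [494.7  21.   84.2] F [ 2.57 -0.09  1.69]
0.2 False
t 18.19 tcp [491.2  21.   75.3] F [2.01 0.02 1.74]
0.03 False
t 18.71 tcp [489.7  21.   67.3] F [2.71 0.64 2.42]
True
t 19.2 tcp [489.7  20.9  61.4] F [-1.53 -0.2   7.42]
t 19.6 tcp [489.7  20.9  61.4] F [-1.92  0.69  8.32]
```

View pics/c5.png

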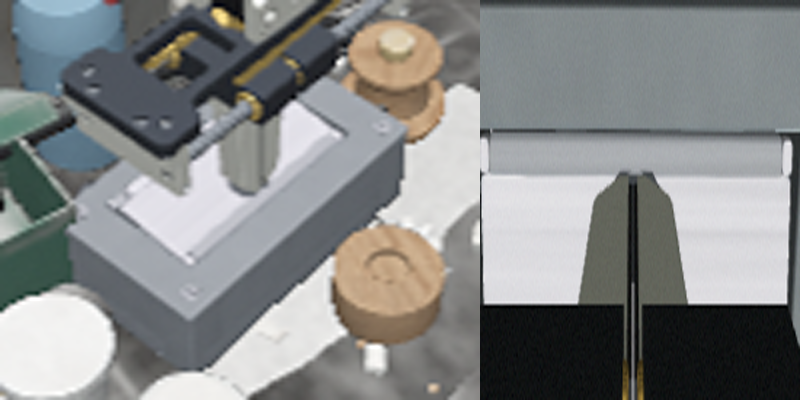

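The flap is pressed in to its stop, at the same tool height of 61.4 mm as the first press. Next I let go and check that it holds.

```bash
python3 - <<'E'
from h import *
robot.move_linear(W(-10,0,85),speed=25)
robot.move_linear(W(-10,0,180),speed=130); st()
robot.sleep(1.2)
snap('scene','s6'); snap('wrist','w6'); snap('top','t6')
a=cv2.imread('pics/s6.png')[140:260,160:304]; b=cv2.imread('pics/w6.png')
cv2.imwrite('pics/c6.png',np.hstack([cv2.resize(a,(400,333),interpolation=2),cv2.resize(b,(400,333),interpolation=2)]))
A=cv2.imread('pics/w1.png');print('diff vs w1',np.abs(A[:225].astype(int)-b[:225]).mean())
d=cv2.absdiff(cv2.imread('pics/s0.png') if 0 else cv2.imread('pics/s1.png'),cv2.imread('pics/s6.png')).max(2)
print('scene diff px>40 box area',(d[130:280,170:320]>40).sum())
E
```

```text
t 21.68 tcp [489.2  21.  179.2] F [-0.02 -0.41  0.68]
diff vs w1 3.7283506944444444
scene diff px>40 box area 8
```

View pics/c6.png

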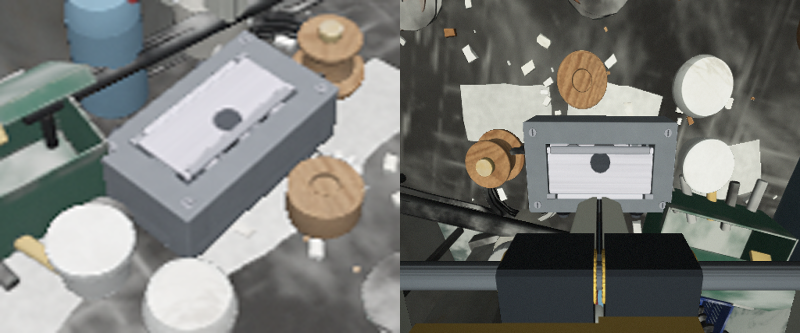

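The flap is shut and the scene matches the earlier picture, with only 8 pixels different around the box. The bystanders have not moved.

```bash
python3 -c "
from h import *
robot.hand_in(); st()"
```

```text
the job is handed in; nothing more can be done
the job is handed in; nothing more can be done
```

The overload is reset and the job is handed in. It took about 23 s on the robot's clock.

- **Opening the flap:** I pressed the mark with the closed fingertips until it stopped at tool height 61.4 mm, held it 0.35 s and let go. The flap sprang open.
- **Reset button:** I pressed the round button, found on the box's −y side, to a firm stop. A second push gave no more travel: the tip stayed at about 48.2 mm (48.0 mm expected) at 7 N. It was seen back up afterwards, and the fingers stayed clear of the square button.
- **Closing the flap:** I swung it down along its arc with low forces and pressed it in to the same 61.4 mm stop, then let go.

**Last checks:** More than 1.2 s after release the flap was still shut, with the robot touching nothing. The scene image round the box matched the one from before the first press, with 8 pixels different, and the standing objects had not moved. The measured positions agreed between views to about 2 mm, and no check failed.

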